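Close the sample chamber light-tight

TASK

The lid of the sloping sample chamber has been lifted off and leans against the card box beside it. Take the lid by its grip, hang both of its rear hooks over the bar behind the chamber's upper edge, then press its front edge down until the spring catch snaps over it, so that the lid stays flat on the chamber when you let go. Leave the spray bottle, the beaker and the vials standing where they are.

Things in the scene. Friction and masses are not known exactly. Their poses are not given: they have to be found in the camera images.
- lid: the white lid: a plate 130 (x) x 140 (y) x 5 mm, 0.3 kg. Origin at the centre of the plate's underside; x points to the hook edge, z out of the top face. At the start its front edge (x = -65) stands on the cart and its underside leans on the upper edge of the card box, hooks upward, so the lid and its grip are tilted about 35 degrees.
- grip (a point): where to hold the lid's grip (lid frame 0, 0, 27 mm): an upright black rib on the top face, 12 mm thick in the lid's x, 76 mm long in y, its top 37 mm above the lid's underside.
- lid_front (a point): middle of the lid's front edge, on the underside (lid frame -65, 0, 0 mm).
- hook_left (a point): slot centre of the lid's hook at y = +45 (lid frame 83, 45, 0 mm), where the bar's axis lies when the lid is hung. Each hook is 16 mm wide, a U open downward (-z) behind the plate: the slot is 14 mm wide in x, closed above z = 5; below z = -3 its mouth flares to 28 mm (x = 69 to 97) at z = -16 to -18; the hook ends at x = 100.
- hook_right (a point): the same point of the lid's hook at y = -45, of the same shape.
- deck: sloping top of the white sample chamber (fixed), 160 mm wide, x from -86 to 93. Origin mid-slope, in the plane the lid lies on, 80 mm up; x up the slope (32 degrees), roughly to the robot's left, z square out of it. The closed lid's frame coincides with it. Sprung pins at x = -58, y = +-45 hold an unlatched lid 12 mm up in front; 15 to 25 N near its front edge close it.
- bar_mid (a point): middle of the steel bar for the hooks (deck frame 83, 0, 0 mm): 10 mm across, along the deck's y, free for 144 mm between two ears that rise 9 mm above its axis.
- catch (a joint): spring catch, 36 mm wide, in the middle of the deck's front edge (tooth at deck x = -60 to -73, rising to z = 17, with a tab out to x = -81). 0 rad at rest and when closed over the lid's front edge, about 0.14 as the edge passes it; springs back by itself.
- film_box: white and orange card box, 65 (x) x 113 (y) x 60 mm, on which the lid leans (on its -x side); origin under its middle.
- spray_bottle: white trigger spray bottle, 58x124x278 mm, standing; origin under its middle. A bystander.
- beaker: small glass beaker, 44 mm across, 57 mm high, standing; origin under its middle. A bystander.
- vial: small white-capped vial, 28 mm across, 65 mm high, standing; origin under its middle. A bystander.
- vial_2: the same kind of vial as vial. A bystander.

How it is judged:
By the outcome, as a careful person would: the job done as asked, in the order asked, and still so for the second after the job is handed in, with the robot touching nothing.
It also fails if it takes over 51 s, if anything falls off the work surface, if the arm or the gripper's body presses on something with over 40 N, if the wrist force passes 120 N, or if a joint passes its speed limit or range.

ROBOT

A 7-joint arm with a two-finger parallel gripper is mounted at the origin on a cart in front of the work surface, level with it; the furniture and walls round the work are solid. World frame = base frame: x ahead of the robot, y to its left, z up, the work surface at z = 0. Lengths are in m, angles in degrees, forces in N, time in s.
With the tool pointing down it reaches from about 0.425 to 0.875 m from the base axis. Payload 4.7 kg.
Tool frame: the origin (TCP) lies at the very end of the fingers, on their centre line; the grasp point (between the pads) lies 19 mm behind it (env.grasp_offset is the distance from the TCP to the grasp point, in m); z points along the fingers, y is the line along which they close (so a half turn about z gives the same grasp; the last joint's range is limited). The gripper opens to 87 mm and grips with 3 to 60 N. Pads are 19 mm wide; open, the fingers measure 117 mm over their backs; the gripper's body (75 mm by 190 mm) begins 51 mm behind the grasp point.
Start: joints at [0.808, 18.392, -4.016, 83.108, 1.295, 78.541, -3.26], TCP at [0.65, -0, 0.223] pointing down, gripper open.
Joint ranges: [-163.93, 163.93], [-17.29, 119.83], [-79.2, 71.16], [3.27, 140.29], [-89.18, 269.18], [5.43, 117.66], [-154.24, 154.24]. Speed limits (degrees/s): [147.25, 147.25, 180, 180, 180, 180, 180].

INTERFACE

Orientations are given as [roll, pitch, yaw] about the fixed x, y, z axes, in that order (R = Rz(yaw) Ry(pitch) Rx(roll)).
In Python, from cell import env gives the robot as it stands. The module is installed in compiled form; this text tells all that it offers.
- The arm moves only by the tool drive_tool, never from a script. Its argument "moves" is one flat list of numbers, 5 for each row, row after row: the shift along the tool's x, y, z in units of 40 mm (1.0 is 40 mm), then the turn about the tool's z in units of 10 degrees (1.0 is 10 degrees), then the finger opening in mm, from 0 to 87. A call has 1 to 5 rows; each row is the pose to reach, as a shift and turn from the pose commanded when the call began, along the tool's axes at that moment; what a row does not reach only later rows make up. A row lasts 1/8 s, in which the tool goes at most 62.5 mm and 10.7 degrees, less where a joint would pass 70% of its speed; a pose out of reach is approached as far as the arm can. A call with a gripper value outside its range is refused whole. The fingers move at their own pace and stop on an object; "squeeze" is the grip in N (left out, the last holds). Time passes only in rows, so rows that repeat a pose let the fingers close. It gives the time, the measured TCP pose, the force, the opening and the grip force at its end, in the units of the state.
- env.get_obs(): the state, without advancing time (a new reading comes with each control period).
- env.read_camera(name): name is "scene" or "side" or "wrist"; returns (picture, depth): 480x640x3 uint8, red, green, blue; 480x640 float32, m along the optical axis (not along the pixel's ray), 0 where there is no reading.
- env.camera_model(name): a dict with "K" (3x3 intrinsics, pixels), "rvec" (rotation vector, rad) and "tvec" (3), from world to camera coordinates, as OpenCV has them; the wrist camera has in their place "tool_from_camera" (4x4, takes a point from camera to tool coordinates, whose origin is the TCP and whose axes are the flange's). Camera axes: x right, y down, z forward; pixel columns grow to the right and rows downward; lengths in m; the calibration is good to about 2 mm. The wrist camera is an equidistant fisheye: a pixel r from the principal point sees the ray r / f radians off the axis. A picture is of the moment at which its call begins: read the wrist's pose just before it. camera_model takes no time and is no camera call.
- env.sign_off(): hands the job in; it is judged then, once.
The state is a dict: "time_s": time; "qpos": joint angles; "joint_velocities": joint speeds; "effort": joint torques, N m; "tool_pos": TCP position; "tool_rot": TCP orientation; "force": force on the tool from outside, world axes, zero at the start; "wrist_torque": the same for the moment, N m; "grip_width": finger opening in m; "grasp_force": force on a finger pad.
Only numpy, scipy, OpenCV 4.12 (cv2) and the standard library are available. Lean on these libraries where they do the work, as an engineer would, in place of code of your own. Each camera call takes 0.05 s, during which the arm holds its last target. There are 200 camera calls.

## Working session

There is one attempt and no reset: what is moved stays moved. The work goes in short steps, Python scripts to look and compute and a tool call to move; the robot and the scene stay as the last step left them, time stands still between calls to the robot, and variables do not carry over. Pictures are saved under pics/ and viewed, at most 10 in all, crops included, and the job is handed in when it is done.

Besides the shell and the picture viewer there is one more tool, called after "Request:" as name(argument=value, ...), one argument or row to a line, values as JSON. drive_tool: Moves the arm, as the interface text tells. Its arguments: {"type":"object","properties":{"moves":{"type":"array","items":{"type":"number"}},"squeeze":{"type":"number"}},"required":["moves"]}

```bash
mkdir -p pics
cat > h.py <<'E'
import numpy as np, cv2
from cell import env
from scipy.spatial.transform import Rotation as R
def cam(n):
    m=env.camera_model(n); Rm=cv2.Rodrigues(np.array(m['rvec'],float))[0]; return np.array(m['K']),Rm,np.array(m['tvec'],float).reshape(3)
def cloud(n,d):
    K,Rm,t=cam(n); v,u=np.mgrid[:480,:640]
    p=np.stack([(u-K[0,2])/K[0,0]*d,(v-K[1,2])/K[1,1]*d,d],-1)
    return (p-t)@Rm
def proj(n,P):
    K,Rm,t=cam(n); q=(np.atleast_2d(P)@Rm.T+t)@K.T; return q[:,:2]/q[:,2:]
E
python3 - <<'E'
from h import *
print(env.get_obs())
for n in ['scene','side']:
    p,d=env.read_camera(n); cv2.imwrite(f'pics/{n}0.png',p[:,:,::-1]); np.savez(f'{n}0.npz',p=p,d=d); print(n,env.camera_model(n))
print(env.camera_model('wrist'))
E
```

```text
{'time_s': 0.0, 'qpos': array([ 0.80987677, 18.43897191, -4.01613413, 83.17568976,  1.2961183 ,
       78.54251411, -3.2609791 ]), 'joint_velocities': array([-0.00419932, -0.01656678, -0.00542283,  0.13005597, -0.0631735 ,
        0.02304715,  0.04323147]), 'effort': array([-2.58547143e-04, -4.91284704e+01, -4.03903294e-01, -3.12526345e+01,
       -6.40594075e-02,  4.37659642e-02,  1.61017233e-04]), 'tool_pos': array([ 6.49428114e-01, -7.51828838e-05,  2.21455721e-01]), 'tool_rot': array([-1.79888137e+02,  6.80908162e-03,  8.99997130e+01]), 'force': array([-0.46398971, -0.13266715,  0.82986037]), 'wrist_torque': array([-0.02095669,  0.01261404, -0.00606076]), 'grasp_force': 0.0, 'grip_width': 0.08691277318735612}
scene {'K': array([[620.78941302,   0.        , 315.59427587],
       [  0.        , 620.78941302, 237.59743876],
       [  0.        ,   0.        ,   1.        ]]), 'rvec': array([ 0.80970234, -2.25204866,  1.41773983]), 'tvec': array([0.45746845, 0.23244027, 1.14446574])}
side {'K': array([[545.54853574,   0.        , 321.90289235],
       [  0.        , 545.54853574, 229.92947549],
       [  0.        ,   0.        ,   1.        ]]), 'rvec': array([ 1.97695827, -0.20535473,  0.10294883]), 'tvec': array([-0.50848286,  0.17932678,  0.81965262])}
{'K': array([[371.64829954,   0.        , 317.11070075],
       [  0.        , 371.64829954, 242.43695379],
       [  0.        ,   0.        ,   1.        ]]), 'tool_from_camera': array([[ 1.56831838e-04, -9.54348515e-01, -2.98695307e-01,
         8.21325033e-02],
       [ 9.99999857e-01,  3.02418721e-04, -4.41188856e-04,
         4.18943456e-04],
       [ 5.11378982e-04, -2.98695196e-01,  9.54348426e-01,
        -1.63017453e-01],
       [ 0.00000000e+00,  0.00000000e+00,  0.00000000e+00,
         1.00000000e+00]])}
```

View pics/scene0.png

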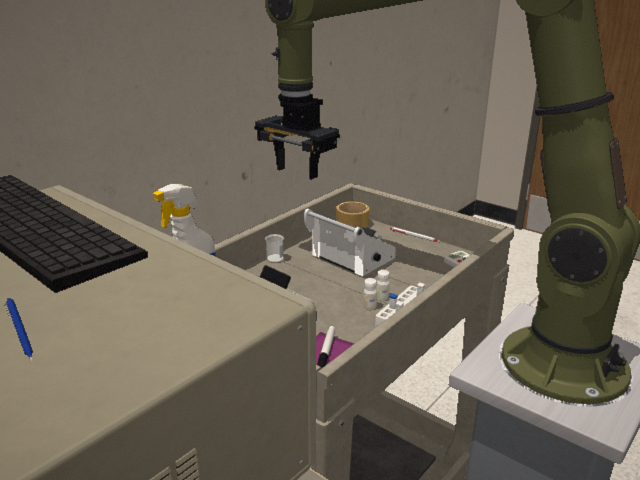

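View pics/side0.png

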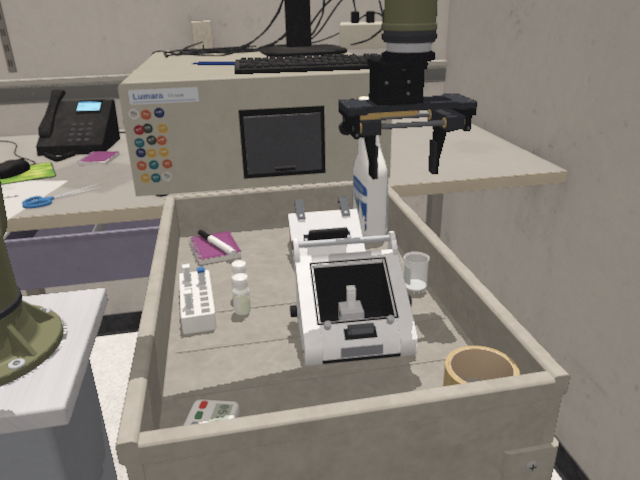

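The side view shows the chamber (deck frame around (350,310), catch near (362,350), bar from (298,243) to (395,238)). The lid is behind it with its grip at (327,235) and hooks at (300,208) and (345,205). The spray bottle is at (370,190). The lid is already tilted close to the deck's slope.

Run:
```python
from h import *
z=np.load('side0.npz'); p=z['p']
c=cv2.resize(p[185:365,275:435],None,fx=3.3,fy=3.3,interpolation=cv2.INTER_CUBIC); cv2.imwrite('pics/crop1.png',c[:,:,::-1])
W=cloud('side',z['d'])
for n,(u,v) in dict(grip=(327,236),lid1=(305,235),lid2=(350,222),hl=(300,208),hr=(345,204),barL=(310,243),barR=(385,239),f1=(305,320),f2=(405,315),f3=(302,280),f4=(397,275),front=(360,340),bottle=(372,200),beaker=(416,270),vial=(240,290)).items(): print(n,W[v,u].round(4))
def plane(m):
    q=W[m&(z['d']>0)]
    for _ in range(6):
        c=np.median(q,0) if _==0 else q.mean(0); n=np.linalg.svd(q-c,full_matrices=False)[2][2]; r=np.abs((q-c)@n); q=q[r<max(.003,1.5*np.median(r))]
    return n*np.sign(n[2]),c,len(q)
hsv=cv2.cvtColor(p,cv2.COLOR_RGB2HSV); white=(hsv[...,1]<40)&(hsv[...,2]>170)
def roi(a,b,c,d): m=np.zeros((480,640),bool); m[c:d,a:b]=1; return m
for nm,r in dict(deck=roi(300,408,262,325),lid=roi(290,365,212,250)).items():
    n,c,k=plane(white&r&(W[...,2]>.03)); print(nm,n.round(4),c.round(4),k,'tilt',np.degrees(np.arccos(n[2])),'heading of upslope',np.degrees(np.arctan2(-n[1],-n[0])))
```

```text
grip [0.5617 0.1662 0.0526]
lid1 [0.5225 0.1872 0.0496]
lid2 [0.616  0.2037 0.0606]
hl [0.5224 0.2399 0.0856]
hr [0.6144 0.2392 0.0856]
barL [ 0.4997 -0.0134  0.1268]
barR [ 0.6183 -0.0185  0.1229]
f1 [ 0.4724 -0.1167  0.0569]
f2 [ 0.6159 -0.1296  0.0526]
f3 [ 0.4781 -0.0619  0.091 ]
f4 [ 0.6212 -0.073   0.0872]
front [ 0.5431 -0.1529  0.0369]
bottle [0.6723 0.2444 0.0869]
beaker [0.6856 0.0151 0.0422]
vial [0.3873 0.0097 0.0456]
deck [-0.029  -0.5271  0.8493] [ 0.5451 -0.0911  0.0744] 1673 tilt 31.86605228907616 heading of upslope 86.84612110380286
lid [0.0415 0.2787 0.9595] [0.5456 0.1203 0.0885] 380 tilt 16.363352809200265 heading of upslope -98.46776861794517
```

View pics/crop1.png

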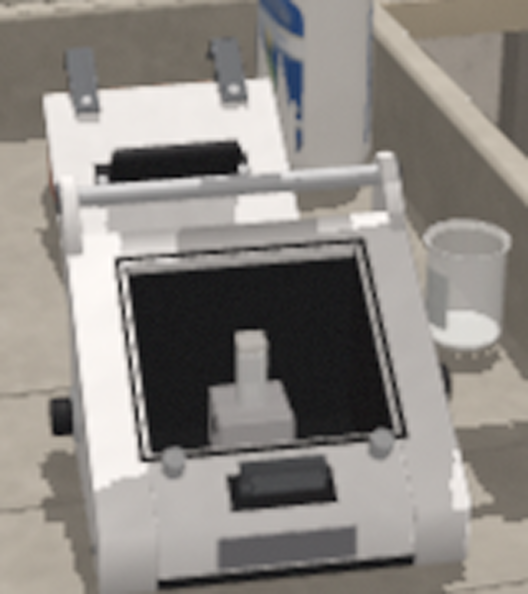

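The crop shows the lid lying hooks away and up, the black rib at crop (178,160), the bar between ears at crop (68,195) and (390,170), and the pins at (175,460) and (380,440).

Run:
```python
from h import *
z=np.load('side0.npz'); p=z['p'];d=z['d']; W=cloud('side',d); X,Y,Z=W[...,0],W[...,1],W[...,2]
hsv=cv2.cvtColor(p,cv2.COLOR_RGB2HSV); V=hsv[...,2]; white=(hsv[...,1]<40)&(V>150)
v,u=np.mgrid[:480,:640]
def fit(q):
    for _ in range(6):
        c=q.mean(0); n=np.linalg.svd(q-c,full_matrices=False)[2][2]; r=np.abs((q-c)@n); q=q[r<max(.002,2*np.median(r))]
    n=n*np.sign(n[2]); return n,c,len(q),np.degrees(np.arccos(n[2])),np.degrees(np.arctan2(-n[1],-n[0]))
lid=white&(d>0)&(Y>.12)&(Y<.25)&(X>.48)&(X<.645)&(Z>.025)&(Z<.11)&(u<362)
n,c,k,t,h=fit(W[lid]); print('lid',n.round(4),c.round(4),k,t,h)
g=(V<60)&(d>0)&(Y>.12)&(Y<.25)&(X>.5)&(X<.64)&(Z>.03); q=W[g]; print('rib',len(q),q.mean(0),np.percentile(q,[2,98],axis=0).round(4)); s=(q-c)@n; print('height over plate',np.percentile(s,[5,50,95]))
top=q[s>.025]; print('rib top',len(top),top.mean(0),np.percentile(top,[3,97],axis=0).round(4))
hk=(V<130)&(d>0)&(Y>.2)&(Y<.3)&(Z>.06)&(X>.5)&(X<.64)&(v<222)
for a,b in((.5,.56),(.58,.64)): 
    q=W[hk&(X>a)&(X<b)]; print('hook',len(q),np.median(q,0).round(4),np.percentile(q,[3,97],axis=0).round(4))
bar=(d>0)&(Z>.112)&(Z<.15)&(Y<.02)&(Y>-.05)&(X>.44)&(X<.68)&(v>230)&(v<255)
q=W[bar];print('bar',len(q),q.mean(0),np.percentile(q,[1,99],axis=0).round(4)); 
b=q[(q[:,0]>.49)&(q[:,0]<.625)]; print(np.polyfit(b[:,0],b[:,1],1),np.polyfit(b[:,0],b[:,2],1), b.mean(0))
print('bottle',np.percentile(W[(d>0)&(Y>.17)&(Z>.1)&(X>.6)&(X<.76)&(Y<.3)],[2,50,98],axis=0).round(3))
```

```text
lid [-0.0176 -0.5616  0.8272] [0.5634 0.2009 0.0557] 1307 34.18553747245804 88.20003590627623
rib 335 [0.56188226 0.16382081 0.05743674] [[0.5254 0.1569 0.046 ]
 [0.5991 0.1836 0.0673]]
height over plate [0.00865375 0.02367277 0.03227693]
rib top 160 [0.56357172 0.15993338 0.06347374] [[0.5285 0.1568 0.0588]
 [0.5968 0.163  0.0676]]
hook 152 [0.5201 0.2398 0.0872] [[0.5132 0.2199 0.0723]
 [0.5283 0.2591 0.0986]]
hook 158 [0.6099 0.2366 0.0861] [[0.6028 0.2171 0.0712]
 [0.6183 0.2578 0.0988]]
bar 910 [ 0.55550584 -0.01837866  0.12429205] [[ 0.4717 -0.0376  0.1122]
 [ 0.6315 -0.0053  0.1341]]
[-0.08560074  0.03007856] [-0.02187781  0.13620184] [ 0.56158643 -0.01799365  0.12391556]
bottle [[0.651 0.242 0.101]
 [0.667 0.258 0.137]
 [0.705 0.297 0.2  ]]
```

Run:
```python
from h import *
z=np.load('scene0.npz'); d=z['d']; W=cloud('scene',d)
q=W[(d>0)&(W[...,2]>.09)&(W[...,0]>.6)&(W[...,0]<.8)&(W[...,1]>.12)&(W[...,1]<.36)&(W[...,2]<.29)]
for a in np.arange(.09,.29,.03):
    s=q[(q[:,2]>a)&(q[:,2]<a+.03)]; print(a.round(2),len(s),np.percentile(s,[1,99],axis=0).round(3)[:,:2].tolist())
```

```text
0.09 20 [[0.652, 0.248], [0.665, 0.268]]
0.12 171 [[0.652, 0.248], [0.665, 0.301]]
0.15 383 [[0.653, 0.259], [0.695, 0.331]]
0.18 349 [[0.658, 0.29], [0.696, 0.359]]
0.21 470 [[0.659, 0.28], [0.688, 0.358]]
0.24 478 [[0.662, 0.283], [0.685, 0.357]]
0.27 247 [[0.662, 0.295], [0.691, 0.36]]
```

Request:
drive_tool(
  moves=[1.5,-1.5,0,-0.2,87,3.0,-2.2,0,-0.2,87,3.5,-2.2,0,-0.2,87,3.5,-2.2,0,-0.2,87],
  squeeze=20,
)

```text
time_s: 0.6
tool_pos: [0.56, 0.1452, 0.2225]
tool_rot: [-180.0, -0.1, 92.5]
force: [0.2, -0.8, -0.4]
grip_width: 0.0871
grasp_force: 0.0
```

Yaw sign is the other way, so I'll turn back while looking from above.

Request:
drive_tool(
  moves=[0,0,0,0.42,87,0,0,0,0.42,87,0,0,0,0.42,87],
)

```text
time_s: 0.98
tool_pos: [0.5622, 0.1391, 0.2223]
tool_rot: [-180.0, 0.0, 87.8]
force: [-0.0, -0.0, -0.2]
grip_width: 0.0871
grasp_force: 0.0
```

```bash
cat >> h.py <<'E'
def wcloud(d,o):
    m=env.camera_model('wrist'); K=m['K']; v,u=np.mgrid[:480,:640]; x=(u-K[0,2])/K[0,0]; y=(v-K[1,2])/K[1,1]; r=np.hypot(x,y)+1e-9
    s=np.tan(np.minimum(r,1.5))/r; P=np.stack([x*s*d,y*s*d,d,np.ones_like(d)],-1)
    P=(P@np.array(m['tool_from_camera']).T)[...,:3]
    return P@R.from_euler('xyz',o['tool_rot'],degrees=True).as_matrix().T+np.array(o['tool_pos'])
E
python3 - <<'E'
from h import *
o=env.get_obs(); p,d=env.read_camera('wrist'); np.savez('w1.npz',p=p,d=d); cv2.imwrite('pics/w1.png',p[:,:,::-1]); print(o['tool_pos'],o['tool_rot'])
W=wcloud(d,o); X,Y,Z=[W[...,i] for i in range(3)]; V=p.max(-1)
g=(V<70)&(d>0)&(X>.5)&(X<.63)&(Y>.13)&(Y<.2)&(Z>.03)&(Z<.09); q=W[g]
print(len(q),q.mean(0).round(4)); t=q[q[:,2]>np.percentile(q[:,2],50)]
print(np.percentile(q,[1,50,99],axis=0).round(4))
c=cv2.minAreaRect(q[:,:2].astype(np.float32)*1000); print(c)
E
```

```text
[0.56217807 0.13907635 0.22227607] [-1.79977691e+02  2.32957824e-02  8.77941807e+01]
3094 [0.564  0.175  0.0594]
[[0.5226 0.16   0.0407]
 [0.564  0.175  0.0604]
 [0.606  0.1898 0.0708]]
((564.10546875, 174.815673828125), (29.781064987182617, 89.00119018554688), 87.939453125)
```

View pics/w1.png

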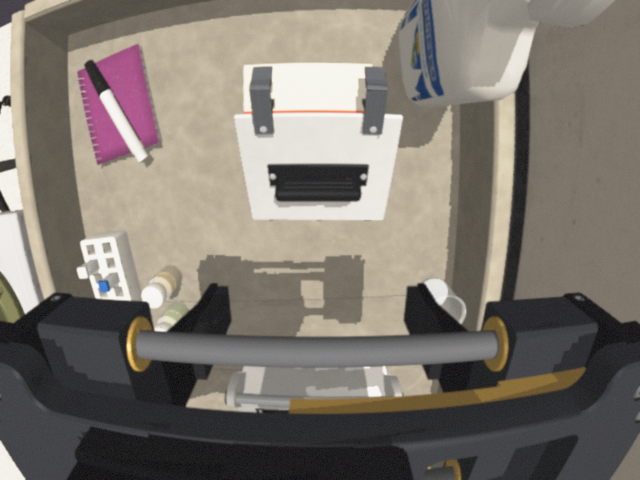

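The wrist view shows the lid with the rib at (318,185) on a slightly longer base flange, hooks at (262,100) and (375,100). There is room all round for the fingers. Going down.

Request:
drive_tool(
  moves=[0.74,0.04,1.2,0,87,0.74,0.04,2.4,0,87,0.74,0.04,3.6,0,87,0.74,0.04,4.2,0,87,0.74,0.04,4.43,0,87],
)

```text
time_s: 1.65
tool_pos: [0.5637, 0.1688, 0.0435]
tool_rot: [-179.8, 0.1, 87.8]
force: [-0.6, 0.1, 0.2]
grip_width: 0.0867
grasp_force: 0.1
```

Request:
drive_tool(
  moves=[0,0,0,0,87,0,0,0,0,60,0,0,0,0,60,0,0,0,0,60,0,0,0,0,60],
  squeeze=30,
)

```text
time_s: 2.28
tool_pos: [0.5652, 0.1696, 0.0466]
tool_rot: [179.9, -0.0, 87.8]
force: [-2.3, -0.4, 6.3]
grip_width: 0.0758
grasp_force: 30.0
```

Request:
drive_tool(
  moves=[0,0,-0.3,0,60,0,0,-0.8,0,60,0,0,-1.6,0,60,0,0,-2.4,0,60,0,0,-3.2,0,60],
  squeeze=40,
)

```text
time_s: 2.9
tool_pos: [0.5645, 0.1694, 0.1744]
tool_rot: [-180.0, 0.0, 87.8]
force: [0.4, 0.2, -3.3]
grip_width: 0.0752
grasp_force: 40.0
```

Request:
drive_tool(
  moves=[0,0,-0.7,0,60,0,0,-1.1,0,60,0,0,-1.1,0,60,0,0,-1.1,0,60],
)

```text
time_s: 3.4
tool_pos: [0.564, 0.1692, 0.2158]
tool_rot: [-179.9, 0.1, 87.8]
force: [-0.3, -0.2, -4.2]
grip_width: 0.0755
grasp_force: 40.0
```

```bash
cat > look.py <<'E'
from h import *
import sys
k=sys.argv[1]; o=env.get_obs(); print(o['time_s'],o['tool_pos'].round(4),o['tool_rot'].round(1),o['force'].round(1),o['grip_width'],o['grasp_force'])
p,d=env.read_camera('side'); np.savez(f's{k}.npz',p=p,d=d); pw,dw=env.read_camera('wrist'); np.savez(f'w{k}.npz',p=pw,d=dw)
cv2.imwrite(f'pics/b{k}.png',np.hstack([cv2.resize(p[100:400,230:470],(480,600)),cv2.resize(pw[:,150:500],(320,438)) if 0 else cv2.copyMakeBorder(cv2.resize(pw,(320,240)),0,360,0,0,0)])[:,:,::-1])
E
python3 look.py 2
```

```text
3.4 [0.564  0.1692 0.2158] [-1.799e+02  1.000e-01  8.780e+01] [-0.3 -0.2 -4.2] 0.07554209197340803 39.99961575027555
```

View pics/b2.png

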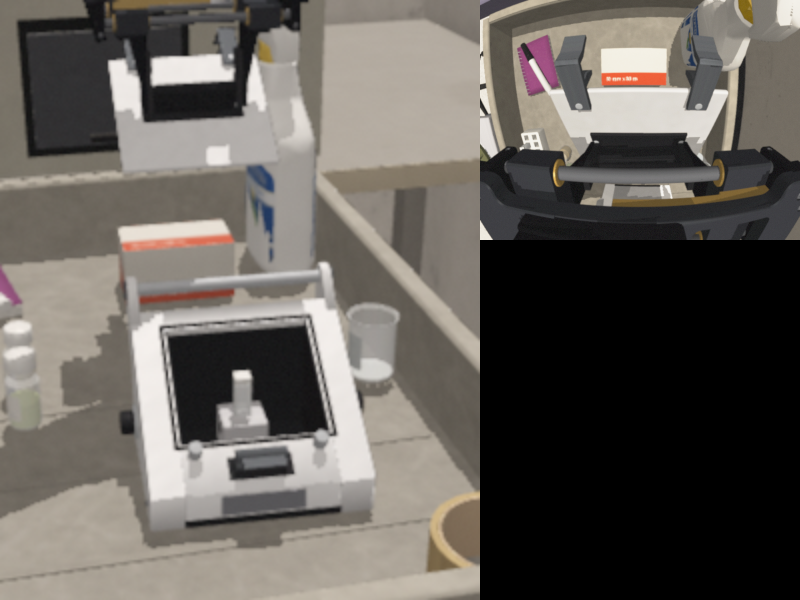

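The lid is held and clear (plate at left-pane (190,120), bar at (230,283)). I'll measure its tilt in the hand and the bar.

```bash
cat > meas.py <<'E'
from h import *
import sys
def fit(q):
    for _ in range(8):
        c=q.mean(0); n=np.linalg.svd(q-c,full_matrices=False)[2][2]; r=np.abs((q-c)@n); q=q[r<max(.002,2*np.median(r))]
    n=n*np.sign(n[2]); return n.round(4),c.round(4),len(q),np.degrees(np.arccos(n[2])).round(2),np.degrees(np.arctan2(-n[1],-n[0])).round(2)
def tilt(k):
    o=env.get_obs(); T=o['tool_pos']
    for nm in 'sw':
        z=np.load(f'{nm}{k}.npz'); p,d=z['p'],z['d']; W=cloud('side',d) if nm=='s' else wcloud(d,o)
        D=W-T; m=(d>0)&(p.min(-1)>150)&(abs(D[...,0])<.075)&(D[...,1]>-.08)&(D[...,1]<.075)&(D[...,2]>-.08)&(D[...,2]<.05)
        if m.sum()>50: print(nm,'lid',fit(W[m]))
        V=p.max(-1)
        hk=(d>0)&(V<130)&(V>40)&(abs(D[...,0])<.06)&(D[...,1]>.045)&(D[...,1]<.13)&(D[...,2]>-.03)&(D[...,2]<.09)
        for s in(-1,1):
            q=D[hk&(D[...,0]*s>.03)]
            if len(q)>10: print(nm,'hook rel TCP',len(q),np.percentile(q,[2,50,98],axis=0).round(4).tolist())
if __name__=='__main__': tilt(sys.argv[1])
E
python3 meas.py 2
python3 - <<'E'
from h import *; from meas import fit
z=np.load('s2.npz'); p,d=z['p'],z['d']; W=cloud('side',d); X,Y,Z=[W[...,i] for i in range(3)]
m=(d>0)&(p.min(-1)>150)&(X>.45)&(X<.65)&(Y>-.16)&(Y<-.035)&(Z>.035)&(Z<.12)
f=fit(W[m]); print('deck',f); n,c=f[:2]
b=W[(d>0)&(X>.49)&(X<.615)&(Y>-.04)&(Y<.01)&(Z>.116)&(Z<.135)]
print('bar',len(b),b.mean(0),np.polyfit(b[:,0],b[:,1],1),'max z',np.percentile(b[:,2],98),'min y',np.percentile(b[:,1],[2,98]))
up=np.array([-n[0],-n[1],0]);up/=np.linalg.norm(up); ex=np.array([*(up[:2]*n[2]),np.hypot(n[0],n[1])]); ey=np.cross(n,ex)
s=(W-c)@n; q=W[(d>0)&(abs(s)<.006)&(X>.42)&(X<.68)&(Y>-.18)&(Y<0)&(p.min(-1)>100)]
print('deck y extents',np.percentile((q-c)@ey,[.5,99.5]),'x ext',np.percentile((q-c)@ex,[.5,99.5]),'ex',ex.round(3),'ey',ey.round(3))
e=W[(d>0)&(X>.44)&(X<.66)&(Y>-.05)&(Y<.01)&(Z>.12)&(Z<.15)&(p.min(-1)>90)]; yy=(e-c)@ey; print('bar+ears y',np.percentile(yy,[.5,99.5]),'c',c)
E
```

```text
s lid (array([-0.0186, -0.5683,  0.8226]), array([0.5612, 0.1688, 0.2027]), 2358, np.float64(34.65), np.float64(88.12))
s hook rel TCP 52 [[-0.0564, 0.0482, 0.0247], [-0.0483, 0.0655, 0.0345], [-0.0454, 0.1021, 0.0453]]
s hook rel TCP 146 [[0.0392, 0.048, 0.0225], [0.0445, 0.0701, 0.0401], [0.0553, 0.0981, 0.0512]]
w lid (array([-0.0188, -0.5638,  0.8257]), array([0.5671, 0.2115, 0.2328]), 25734, np.float64(34.34), np.float64(88.09))
w hook rel TCP 7320 [[-0.049, 0.0528, 0.0262], [-0.0395, 0.0803, 0.0419], [-0.0328, 0.1051, 0.0525]]
w hook rel TCP 7333 [[0.0398, 0.0496, 0.0259], [0.0467, 0.0769, 0.0415], [0.0563, 0.1018, 0.052]]
deck (array([-0.0303, -0.524 ,  0.8512]), array([ 0.5468, -0.1075,  0.064 ]), 3533, np.float64(31.66), np.float64(86.69))
bar 507 [ 0.55172539 -0.01492763  0.12584105] [-0.06041321  0.01840387] max z 0.12972800599890594 min y [-0.02064006 -0.00865339]
deck y extents [-0.07993213  0.0793058 ] x ext [-0.05996078  0.11613013] ex [0.049 0.85  0.525] ey [-0.998  0.058  0.   ]
bar+ears y [-0.08062928  0.07906819] c [ 0.5468 -0.1075  0.064 ]
```

```bash
cat > ext.py <<'E'
from h import *; import sys
o=env.get_obs(); T=o['tool_pos']; k=sys.argv[1]
h=np.radians(float(sys.argv[2])); t=np.radians(float(sys.argv[3]))
ex=np.array([np.cos(h)*np.cos(t),np.sin(h)*np.cos(t),np.sin(t)]); n=np.array([-np.cos(h)*np.sin(t),-np.sin(h)*np.sin(t),np.cos(t)]); ey=np.cross(n,ex)
for nm in 'sw':
    z=np.load(f'{nm}{k}.npz'); p,d=z['p'],z['d']; W=cloud('side',d) if nm=='s' else wcloud(d,o); D=W-T
    s=D@n; a=D@ex; b=D@ey
    m=(d>0)&(p.min(-1)>140)&(abs(s+.0102)<.005)&(abs(a)<.1)&(abs(b)<.08)
    print(nm,m.sum(),'x',np.percentile(a[m],[.3,99.7]).round(4),'y',np.percentile(b[m],[.3,99.7]).round(4),'s',np.median(s[m]).round(4))
    hk=(d>0)&(p.max(-1)<130)&(p.max(-1)>40)&(abs(s)<.03)&(a>.05)&(a<.12)&(abs(b)>.025)&(abs(b)<.065)
    print('  hooks x end',np.percentile(a[hk],[1,99]).round(4) if hk.sum()>20 else 0,'s',np.percentile(s[hk],[2,98]).round(4) if hk.sum()>20 else 0)
print('ex',ex.round(3),'n',n.round(3))
E
python3 ext.py 2 88.1 34.5
```

```text
s 2985 x [-0.0603  0.0693] y [-0.0688  0.0697] s -0.0106
  hooks x end [0.053  0.1012] s [-0.0254 -0.0026]
w 27637 x [-0.0202  0.0717] y [-0.0696  0.0686] s -0.0099
  hooks x end [0.0573 0.1054] s [-0.0286 -0.0039]
ex [0.027 0.824 0.566] n [-0.019 -0.566  0.824]
```

Request:
drive_tool(
  moves=[-0.6,0,0,0.05,60,-1.5,-0.05,0,0.1,60,-2.5,-0.1,0,0.14,60,-3.5,-0.1,0,0.14,60,-4.5,-0.1,0,0.14,60],
)

```text
time_s: 4.12
tool_pos: [0.5531, -0.0133, 0.217]
tool_rot: [-180.0, 0.0, 86.3]
force: [0.7, -0.4, -3.0]
grip_width: 0.0756
grasp_force: 40.0
```

Request:
drive_tool(
  moves=[-0.9,0,0,0,60,-1.8,0,0,0,60,-2.4,0,0,0,60,-2.67,0,0,0,60,-2.67,0,0,0,60],
)

```text
time_s: 4.75
tool_pos: [0.5467, -0.1177, 0.2171]
tool_rot: [-180.0, -0.0, 86.3]
force: [0.7, -0.2, -3.0]
grip_width: 0.0756
grasp_force: 40.0
```

Request:
drive_tool(
  moves=[0,0,0.6,0,60,0,0,1.2,0,60,0,0,1.8,0,60,0,0,2.27,0,60,0,0,2.27,0,60],
)

```text
time_s: 5.38
tool_pos: [0.5461, -0.1157, 0.125]
tool_rot: [-179.8, -0.0, 86.5]
force: [0.3, 0.9, -3.2]
grip_width: 0.0754
grasp_force: 40.0
```

```bash
python3 look.py 3; python3 meas.py 3; python3 ext.py 3 86.7 34.5
```

```text
5.375 [ 0.5461 -0.1157  0.125 ] [-179.8   -0.    86.5] [ 0.3  0.9 -3.2] 0.07538134574188264 39.999625543132424
s lid (array([-0.0328, -0.5696,  0.8213]), array([ 0.5445, -0.1123,  0.1142]), 5043, np.float64(34.79), np.float64(86.71))
s hook rel TCP 24 [[-0.0507, 0.0521, 0.021], [-0.0487, 0.0545, 0.0267], [-0.0375, 0.0637, 0.0296]]
s hook rel TCP 212 [[0.0386, 0.0466, 0.0209], [0.0449, 0.0621, 0.0336], [0.0547, 0.0936, 0.0482]]
w lid (array([-0.0353, -0.5646,  0.8246]), array([ 0.5506, -0.0756,  0.1433]), 26834, np.float64(34.45), np.float64(86.42))
w hook rel TCP 7308 [[-0.0474, 0.0539, 0.0038], [-0.0377, 0.0808, 0.0417], [-0.0307, 0.1059, 0.0524]]
w hook rel TCP 7360 [[0.0405, 0.0486, -0.02], [0.0483, 0.075, 0.0413], [0.058, 0.1003, 0.0522]]
s 5752 x [-0.0602  0.069 ] y [-0.0669  0.072 ] s -0.0128
  hooks x end [0.0531 0.0982] s [-0.019  -0.0055]
w 27828 x [-0.0207  0.0717] y [-0.0695  0.0685] s -0.0099
  hooks x end [0.0573 0.1055] s [-0.0285 -0.0039]
ex [0.047 0.823 0.566] n [-0.033 -0.565  0.824]
```

View pics/b3.png

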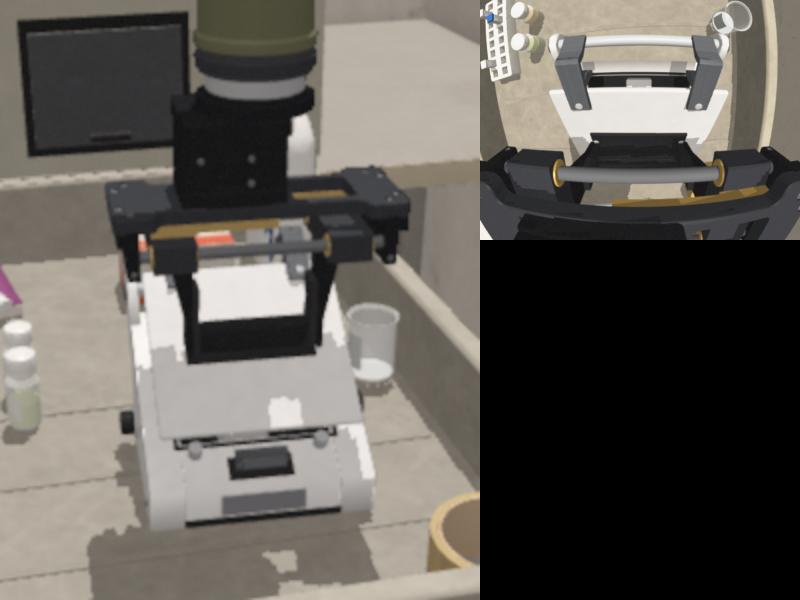

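The hooks stand above the bar, between the ears (wrist inset: bar at row 42, hook ends at (570,45) and (712,45)). I'll measure the bar from the wrist view.

Run:
```python
from h import *
o=env.get_obs(); z=np.load('w3.npz'); p,d=z['p'],z['d']; W=wcloud(d,o); X,Y,Z=[W[...,i] for i in range(3)]
b=W[(d>0)&(X>.52)&(X<.58)&(Y>-.04)&(Y<.02)&(Z>.112)&(Z<.14)]
print(len(b),b.mean(0).round(4),np.percentile(b,[1,50,99],axis=0).round(4).tolist(),np.polyfit(b[:,0],b[:,1],1))
r=b[:,1]-np.polyfit(b[:,0],b[:,1],1)[0]*(b[:,0]-.5523); print(np.percentile(r,[1,50,99]))
A=np.c_[2*r,2*b[:,2],np.ones(len(r))]; s=np.linalg.lstsq(A,r**2+b[:,2]**2,rcond=None)[0]; print('circle',s[:2],np.sqrt(s[2]+s[0]**2+s[1]**2))
```

```text
4124 [ 0.5505 -0.0173  0.1255] [[0.5206, -0.0352, 0.1121], [0.5506, -0.0141, 0.1293], [0.5794, -0.0066, 0.1319]] [-0.06345482  0.01759586]
[-0.03453042 -0.01420764 -0.00746973]
circle [-0.01531887  0.11366177] 0.01659548705840175
```

Request:
drive_tool(
  moves=[0.17,0,0.28,0,60,0.34,0,0.55,0,60,0.34,0,0.55,0,60],
)

```text
time_s: 5.85
tool_pos: [0.5477, -0.1021, 0.1038]
tool_rot: [-179.9, -0.0, 86.5]
force: [-0.2, 0.5, -2.5]
grip_width: 0.0757
grasp_force: 40.0
```

```bash
python3 look.py 4; python3 meas.py 4; python3 ext.py 4 86.6 34.5
```

```text
5.85 [ 0.5477 -0.1021  0.1038] [-179.9   -0.    86.5] [-0.2  0.5 -2.5] 0.07573699520767975 39.99965830240399
s lid (array([-0.0363, -0.653 ,  0.7565]), array([ 0.5446, -0.1115,  0.0791]), 7389, np.float64(40.85), np.float64(86.82))
s hook rel TCP 14 [[-0.0492, 0.0515, 0.0243], [-0.0472, 0.0546, 0.0275], [-0.0456, 0.0584, 0.0292]]
s hook rel TCP 202 [[0.0401, 0.0468, 0.0234], [0.0461, 0.0692, 0.0356], [0.0561, 0.0938, 0.0499]]
w lid (array([-0.0346, -0.5648,  0.8245]), array([ 0.5508, -0.0622,  0.1206]), 26803, np.float64(34.46), np.float64(86.5))
w hook rel TCP 7229 [[-0.0473, 0.0541, 0.0243], [-0.0376, 0.0813, 0.0419], [-0.0307, 0.1059, 0.0524]]
w hook rel TCP 7234 [[0.0411, 0.0485, 0.0236], [0.0484, 0.0757, 0.0415], [0.0582, 0.1003, 0.0522]]
s 5661 x [-0.0592  0.0701] y [-0.0684  0.0706] s -0.0117
  hooks x end [0.0541 0.1005] s [-0.0228 -0.0046]
w 27892 x [-0.0204  0.0717] y [-0.0695  0.0685] s -0.0099
  hooks x end [0.0574 0.1054] s [-0.0289 -0.0039]
ex [0.049 0.823 0.566] n [-0.034 -0.565  0.824]
```

Request:
drive_tool(
  moves=[0.1,0,0.16,0,60,0.16,0,0.28,0,60,0.16,0,0.28,0,60],
  squeeze=20,
)

```text
time_s: 6.32
tool_pos: [0.5492, -0.0971, 0.0944]
tool_rot: [179.9, 0.0, 86.4]
force: [-0.3, -1.0, 4.8]
grip_width: 0.0759
grasp_force: 20.0
```

Request:
drive_tool(
  moves=[0.03,0,0.08,0,60,0.05,0,0.15,0,60,0.05,0,0.15,0,60],
)

```text
time_s: 6.7
tool_pos: [0.5493, -0.0959, 0.0894]
tool_rot: [179.9, 0.1, 86.4]
force: [-3.6, -1.7, 9.6]
grip_width: 0.0756
grasp_force: 20.0
```

```bash
python3 look.py 5; python3 meas.py 5|grep lid
```

```text
6.7 [ 0.5493 -0.0959  0.0894] [1.799e+02 1.000e-01 8.640e+01] [-3.6 -1.7  9.6] 0.07560460351515898 20.002507549943402
s lid (array([-0.0297, -0.5301,  0.8474]), array([ 0.5446, -0.0923,  0.0797]), 4107, np.float64(32.07), np.float64(86.79))
w lid (array([-0.0312, -0.5208,  0.8531]), array([ 0.5517, -0.0549,  0.104 ]), 27883, np.float64(31.45), np.float64(86.57))
```

View pics/b5.png

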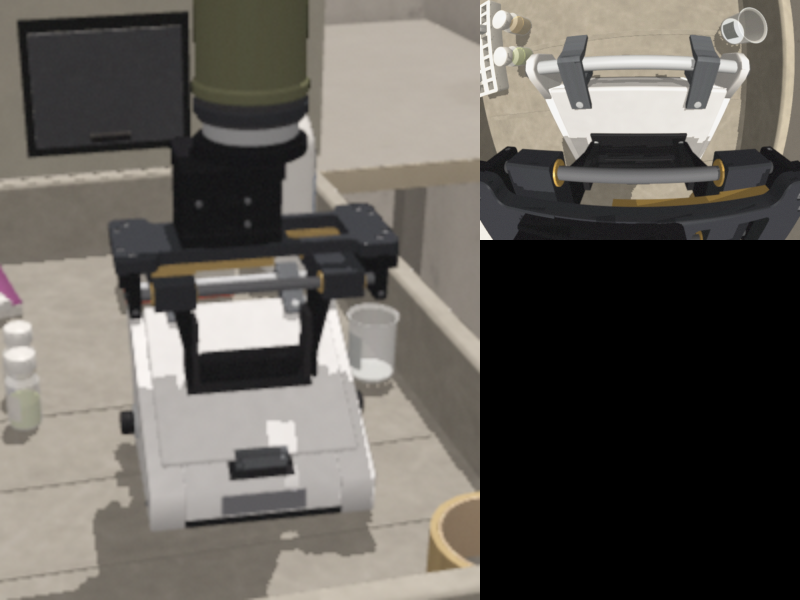

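Hooks are over the bar with the slot depth right, and the lid lies near deck tilt. Releasing and looking.

Request:
drive_tool(
  moves=[0,0,0,0,87,0,0,0,0,87,0,0,0,0,87,0,0,-0.5,0,87,0,0,-1.5,0,87],
)

```text
time_s: 7.42
tool_pos: [0.5466, -0.0942, 0.1456]
tool_rot: [-179.7, -0.0, 86.4]
force: [0.8, 0.1, -0.1]
grip_width: 0.0873
grasp_force: 0.0
```

Request:
drive_tool(
  moves=[0,0,-1.0,0,40,0,0,-1.5,0,0,0,0,-1.5,0,0,0,0,-1.5,0,0],
)

```text
time_s: 7.92
tool_pos: [0.5477, -0.0946, 0.2058]
tool_rot: [-179.9, -0.0, 86.4]
force: [-0.3, -0.8, -0.3]
grip_width: 0.0548
grasp_force: 0.0
```

```bash
python3 look.py 6
cat > lid.py <<'E'
from h import *; from meas import fit; import sys
k=sys.argv[1]; o=env.get_obs()
for nm in 'sw':
    z=np.load(f'{nm}{k}.npz'); p,d=z['p'],z['d']; W=cloud('side',d) if nm=='s' else wcloud(d,o); X,Y,Z=[W[...,i] for i in range(3)]
    n=np.array([-.0303,-.524,.8512]); s=(W-[.5468,-.1075,.064])@n
    m=(d>0)&(p.min(-1)>140)&(X>.487)&(X<.603)&(Y>-.135)&(Y<-.035)&(s>.002)&(s<.025)
    print(nm,fit(W[m]))
    for a,b in((-.135,-.12),(-.12,-.1),(-.07,-.05),(-.05,-.035)): 
        q=s[m&(Y>a)&(Y<b)]; print('  y',a,b,'height over deck',np.median(q).round(4) if len(q) else None,len(q))
E
python3 lid.py 6
```

```text
7.925 [ 0.5477 -0.0946  0.2058] [-179.9   -0.    86.4] [-0.3 -0.8 -0.3] 0.05477692833680352 0.0
s (array([-0.0304, -0.5229,  0.8518]), array([ 0.542 , -0.09  ,  0.0813]), 3735, np.float64(31.59), np.float64(86.68))
  y -0.135 -0.12 height over deck 0.0059 926
  y -0.12 -0.1 height over deck 0.0058 1161
  y -0.07 -0.05 height over deck 0.0057 935
  y -0.05 -0.035 height over deck 0.0056 670
w (array([-0.0312, -0.5227,  0.852 ]), array([ 0.5431, -0.0702,  0.0944]), 9780, np.float64(31.57), np.float64(86.59))
  y -0.135 -0.12 height over deck 0.0066 1220
  y -0.12 -0.1 height over deck 0.0065 589
  y -0.07 -0.05 height over deck 0.0064 3696
  y -0.05 -0.035 height over deck 0.0064 2691
```

View pics/b6.png

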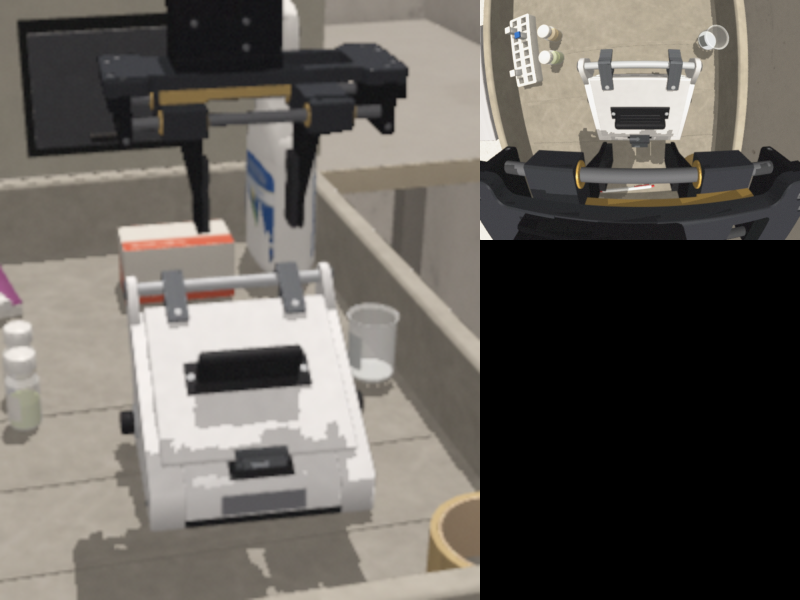

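The lid stays flat after release (5.8 mm plate top over the deck all along, hooks at (175,295) and (290,285) on the bar, catch tooth at (262,460)). It seems latched. To be sure, I'll press the front edge with closed fingers.

Request:
drive_tool(
  moves=[-0.73,0,0.5,0,0,-0.73,0,1.5,0,0,-0.73,0,2.5,0,0,-0.73,0,3.1,0,0,-0.73,0,3.27,0,0],
)

```text
time_s: 8.65
tool_pos: [0.5447, -0.1236, 0.0738]
tool_rot: [-179.7, -0.0, 86.4]
force: [0.6, -0.1, 0.4]
grip_width: 0.0021
grasp_force: 0.0
```

Request:
drive_tool(
  moves=[0,0,0.1,0,0,0,0,0.2,0,0,0,0,0.25,0,0],
)

```text
time_s: 9.02
tool_pos: [0.5472, -0.1241, 0.0672]
tool_rot: [179.9, 0.0, 86.4]
force: [0.1, -0.6, -0.4]
grip_width: 0.0008
grasp_force: 0.3
```

Request:
drive_tool(
  moves=[0,0,0.05,0,0,0,0,0.1,0,0,0,0,0.15,0,0],
)

```text
time_s: 9.4
tool_pos: [0.5479, -0.1244, 0.0647]
tool_rot: [179.9, 0.0, 86.4]
force: [-9.7, 1.5, 28.6]
grip_width: 0.0007
grasp_force: 11.8
```

The lid is solid at 28 N, at the height expected for closed. Retracting and checking.

Request:
drive_tool(
  moves=[0,0,-0.5,0,0,0,0,-1.5,0,0,0,0,-2.5,0,0,0,0,-3.5,0,0,0,0,-3.5,0,0],
)

```text
time_s: 10.02
tool_pos: [0.5491, -0.1245, 0.2049]
tool_rot: [179.5, 0.0, 86.4]
force: [-0.1, 0.5, 0.0]
grip_width: 0.0005
grasp_force: 0.0
```

```bash
python3 look.py 7; python3 lid.py 7
```

```text
10.025 [ 0.5491 -0.1245  0.2049] [179.5   0.   86.4] [-0.1  0.5  0. ] 0.0005473133289093289 0.0
s (array([-0.0306, -0.5241,  0.8511]), array([ 0.5421, -0.09  ,  0.0814]), 3740, np.float64(31.67), np.float64(86.65))
  y -0.135 -0.12 height over deck 0.0058 914
  y -0.12 -0.1 height over deck 0.0057 1176
  y -0.07 -0.05 height over deck 0.0058 940
  y -0.05 -0.035 height over deck 0.0056 670
w (array([-0.0283, -0.5231,  0.8518]), array([ 0.5437, -0.0735,  0.0906]), 11896, np.float64(31.59), np.float64(86.9))
  y -0.135 -0.12 height over deck 0.005 1858
  y -0.12 -0.1 height over deck 0.005 948
  y -0.07 -0.05 height over deck 0.0049 4279
  y -0.05 -0.035 height over deck 0.0049 2991
```

View pics/b7.png

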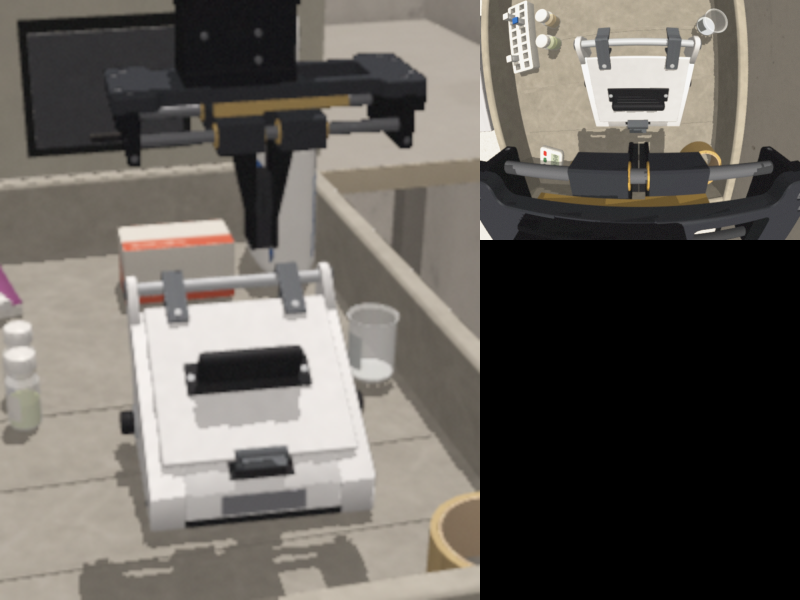

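The lid is flat with both hooks on the bar, the catch is over the front edge at (262,460), and the bystanders haven't moved.

```bash
python3 -c "
from cell import env; print(env.sign_off())"
```

```text
the job is handed in; nothing more can be done
None
```

The lid hangs by both hooks on the bar and stays flat under the catch with nothing touching it; the catch appears to have snapped while I was seating the hooks, a 28 N press on the front edge then gave no further travel, and the job was handed in at about 10 s.

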